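# Hold a free-spinning balance wheel with its stop pin and tighten the clutch knob

## Robot

A 6-joint arm with a two-finger parallel gripper is mounted at the origin on the work surface. World frame = base frame: x ahead of the robot, y to its left, z up, the work surface at z = 0. Lengths are in mm, angles in rad, forces in N, time in s.
With the tool pointing down it reaches from about 425 to 950 mm from the base axis. Payload 14.7 kg.
Tool frame: the origin (TCP) lies midway between the tips of the shut fingers; the grasp point (between the pads) lies 19 mm behind it; z points along the fingers, y is the direction in which the jaws open and shut (so a half turn about z gives the same grasp; the last joint's range is limited). The gripper opens to 85 mm and grips with 20 to 120 N. Pads are 22 mm wide; open, the fingers measure 114 mm over their backs; the gripper's body (76 mm by 85 mm) begins 54 mm behind the grasp point. The pads swing forward as they close: fully open they stand 13 mm farther back than shut.
Start: joints at [-1.185, 0.48, 1.596, -0, 1.065, -0.047], TCP at [272.634, -590.053, 231.297] pointing down, gripper open.
Joint ranges: [-2.75, 2.75], [-0.82, 2.05], [0.23, 2.67], [-1.56, 4.7], [0.09, 2.69], [-2.92, 2.92]. Speed limits (rad/s): [1.89, 1.89, 2.39, 3.01, 3.01, 3.01].

## Interface

Orientations are given as a unit quaternion [w, x, y, z].
In Python, from rig import manip gives the robot as it stands.
- The arm moves only by the tool apply_moves, never from a script. Its argument "plan" is a list of rows, each a list of 3 entries, a list of its own where there are three numbers: the shift along the tool's x, y, z in m, then the turn about the tool's z in rad, then the opening in per cent of the stroke, from 0 (shut) to 100 (fully open). A call has 1 to 12 rows; each row shifts and turns the commanded pose from where the row before left it, along the tool's axes as they then stand; what a row does not reach is not made up. A row lasts 1/8 s, in which the tool goes at most 62.5 mm and 10.7 degrees, less where a joint would pass 70% of its speed; a pose out of reach is approached as far as the arm can. A call with a gripper value outside its range is refused whole. The fingers move at their own pace and stop on an object; "grip_force" is the grip in N (left out, the last holds). Time passes only in rows, so rows that do not move let the fingers close. It gives the time, the measured TCP pose, the force and the opening at its end, in the units of the state.
- manip.get_state(): the state, without advancing time (a new reading comes with each control period).
- manip.camera(name): name is "scene" or "top"; returns a dict with "img" (400x640x3 uint8, red, green, blue), "z_map" (400x640 float32, mm along the optical axis (not along the pixel's ray), 0 where there is no reading), "mtx" (3x3 intrinsics, pixels), "dist" ([k1, k2, p1, p2, k3] as OpenCV has them; the pictures are not rectified), "R" (3x3) and "t" (3): a world point X has camera coordinates R X + t. Camera axes: x right, y down, z forward; pixel columns grow to the right and rows downward; lengths in mm; the calibration is good to about 2 mm. A picture is of the moment at which its call begins.
- manip.sign_off(): hands the job in, once; it reports no verdict.
Trained networks look in a picture, given as the dict that the camera call returned (one of the last four; its "shot" number tells which), for a name from the list of things; names that differ only in an ending like _2 or _b are one class to them, and where a whole thing is asked for, a point or a joint stands for the part that bears it (a point fixed in the world has none). Each returns a list of dicts, best first, with "confidence" (0 to 1); they miss things now and then, are a little off and sometimes report something else, mostly with a low value. They report only what shows in the picture. A call takes as long as a camera call. They do not tell look-alikes from the thing itself.
- manip.spot_in(target, picture): "extent" ([left, top, right, bottom] as shares, 0 to 1, of the picture: columns of its width, rows of its height, round what is visible of it).
- manip.spot_point(target, picture): "at" ([column, row] as shares, 0 to 1, of the picture: columns of its width, rows of its height: a listed point, or the origin of a listed thing).
The state is a dict: "t": time; "qpos": joint angles; "joint_vel": joint speeds; "tau": joint torques, N m; "tcp_pos": TCP position; "eef_rot": TCP orientation; "contact_force": force on the tool from outside, world axes, zero at the start; "moment": the same for the moment, N m; "finger_gap": opening from 0.0 (shut) to 1.0 (fully open).
Only numpy, scipy, OpenCV 4.12 (cv2) and the standard library are available. Lean on these libraries where they do the work, as an engineer would, in place of code of your own. Each camera call takes 0.05 s, during which the arm holds its last target.

## Task

The balance wheel on the service stand spins freely, so its clutch knob cannot be tightened. Stand the tall headed stop pin (not the short one) right down in the stand's square pocket, between the wheel's lugs, and let go; then grip the bar knob in the middle of the wheel and turn it clockwise, seen from above, by some 75 to 80 degrees, so that a lug comes up against the pin and the knob tightens on the held wheel. Leave the pin standing in the pocket and let go of the knob.

Things in the scene. Friction and masses are not known exactly. Their poses are not given: they have to be found in the camera images.
- pin_grip (a point): Centre of the head of the tall loose steel stop pin (0.42 to 0.6 kg), where to grip it; starts upright on the bench. Shank 26 mm across, 75 mm long, flat foot; round head on top 34 mm across, 30 mm high; 105 mm tall in all. This point is 90 mm above the foot; z is the pin's axis. Not wanted: a like pin 55 mm tall, a thread cone, a low bush, standing about it in any order.
- pocket (a point): Centre of the floor of the grey stand's square open-topped pocket, 8 mm above the bench. Inside 38 x 38 mm, walls 7 mm thick, rim 42 mm above this floor. The stand is fixed; its place and yaw differ each time. The axis of wheel and knob is 100 mm away along this frame's -y; x is square to that. The pin stands on this floor, its grip point then 90 mm above it.
- knob_grip (a point): Centre of the black bar knob above the wheel, on the vertical axis of both, 121 mm above the bench. Bar 60 mm long (along this frame's x), 22 mm wide (y), 36 mm high (18 mm above and below this point); grip it across its width. Under the bar is a neck 20 mm across and 16 mm high, then a collar 40 mm across.
- clutch_knob (a joint): Angle of the bar knob relative to the wheel, rad: 0 to 0.15 at the start (loose), grows as the knob is turned clockwise from above on the held wheel, tight at 0.6 or more, end stop at 1.8. It takes about 0.1 N m all the way; while the wheel is not held, the wheel turns along with the knob and this value stays.
- wheel (a joint): Angle of the level steel wheel, rad, growing counter-clockwise; spins freely. Disc of 64 mm radius, 52 to 68 mm above the bench, with 8 radial lugs 12 mm wide, 14 mm thick, out to 108 mm radius, every 45 degrees. At the start (-0.09 to 0.09) the pocket lies open between two lugs; with the pin in it the wheel goes up to 22 degrees clockwise before a lug meets the pin.
There are look-alikes about, which are no part of the job. What is shaped like the part that bears pin_grip but yellow is not meant.

How it is judged:
By the outcome, as a careful person would: the job done as asked, in the order asked, and still so for the second after the job is handed in, with the robot touching nothing.
It also fails if it takes over 51 s, if anything falls off the work surface, if the arm or the gripper's body presses on something with over 40 N, if the wrist force passes 120 N, or if a joint passes its speed limit or range.

## Working session

There is one attempt and no reset: what is moved stays moved. The work goes in short steps, Python scripts to look and compute and a tool call to move; the robot and the scene stay as the last step left them, time stands still between calls to the robot, and variables do not carry over. Pictures are saved under pics/ and viewed, and the job is handed in when it is done.

Besides the shell and the picture viewer there is one more tool, called after "Emit:" as name([rows], argument=value, ...), one row to a line, values as JSON. apply_moves: Moves the arm, as the interface text tells. Its arguments: {"type":"object","properties":{"plan":{"type":"array","items":{"type":"array"}},"grip_force":{"type":"number"}},"required":["plan"]}

```bash
ls; mkdir -p pics
cat > h.py <<'E'
import numpy as np, cv2, pickle
from rig import manip
def shot(n,tag):
    c=manip.camera(n); pickle.dump(c,open(f'pics/{tag}.pkl','wb')); cv2.imwrite(f'pics/{tag}.png',c['img'][:,:,::-1]); return c
def rays(c,uv):
    uv=np.asarray(uv,float).reshape(-1,1,2)
    n=cv2.undistortPoints(uv,np.array(c['mtx']),np.array(c['dist'])).reshape(-1,2)
    return n
def plane(c,uv,z):  # intersect pixel ray with height z
    n=rays(c,uv); R=np.array(c['R']);t=np.array(c['t']); o=-R.T@t
    d=np.c_[n,np.ones(len(n))]@R
    return o+d*((z-o[2])/d[:,2])[:,None]
def depth(c,uv):
    n=rays(c,uv); R=np.array(c['R']);t=np.array(c['t'])
    uv=np.asarray(uv).reshape(-1,2)
    z=np.array([c['z_map'][int(round(v)),int(round(u))] for u,v in uv])
    return (np.c_[n,np.ones(len(n))]*z[:,None]-t)@R
def cloud(c):
    v,u=np.mgrid[0:400,0:640]; uv=np.c_[u.ravel(),v.ravel()]
    P=depth(c,uv).reshape(400,640,3); P[c['z_map']==0]=np.nan
    return P
E
python3 - <<'E'
from h import *
for n in ['top','scene']:
    c=shot(n,n+'0')
    for k in ['pin_grip','pocket','knob_grip']:
        for d in manip.spot_point(k,c)[:4]: 
            uv=np.array(d['at'])*[640,400]; print(n,k,round(d['confidence'],2),uv.round(1),depth(c,uv).round(1))
    for d in manip.spot_in('pin_grip',c)[:5]: print('box',round(d['confidence'],2),(np.array(d['extent'])*[640,400,640,400]).round())
s=manip.get_state(); print(s)
E
```

```text
pics
top pin_grip 0.84 [171.2 233.7] [[526.8 388.3 104.9]]
top pin_grip 0.66 [215.7 256.5] [[487.1 309.6 103.8]]
top pin_grip 0.63 [456.7 217.7] [[549.3 -97.8 136.9]]
top pocket 0.87 [393.2 203.2] [[583.4 -12.    5.4]]
top knob_grip 0.63 [459.5 218.1] [[ 548.6 -102.3  137.7]]
box 0.94 [207. 246. 234. 266.]
box 0.82 [161. 225. 191. 242.]
box 0.69 [388. 165. 505. 282.]
box 0.51 [440. 202. 470. 237.]
scene pin_grip 0.57 [443.8 257.3] [[538.6 399.5 108.1]]
scene pocket 0.64 [269.  204.2] [[600.2   8.9  27.2]]
scene knob_grip 0.74 [252.8 139.7] [[555.4 -94.5 130.7]]
box 0.82 [404. 215. 428. 263.]
box 0.77 [427. 248. 455. 299.]
{'t': 0.5, 'qpos': array([-1.18459355e+00,  4.80240659e-01,  1.59629984e+00,  1.89423567e-05,
        1.06508424e+00, -4.65820625e-02]), 'joint_vel': array([ 0.00113845,  0.00050959, -0.00016817,  0.00056176, -0.00120716,
        0.00076951]), 'tau': array([-2.14455926e-03, -9.49789596e+01, -4.30360186e+01, -3.34850047e-04,
        2.46111777e-03,  4.94348217e-05]), 'tcp_pos': array([ 272.64435216, -590.05160478,  231.27021588]), 'eef_rot': array([-1.72092474e-05,  9.76679363e-01,  2.14703100e-01,  5.45578203e-06]), 'contact_force': array([-0.72685664, -0.41694339,  0.02032293]), 'moment': array([-0.03385088, -0.01235875, -0.01902807]), 'finger_gap': 1.0022335144870427}
```

View pics/top0.png

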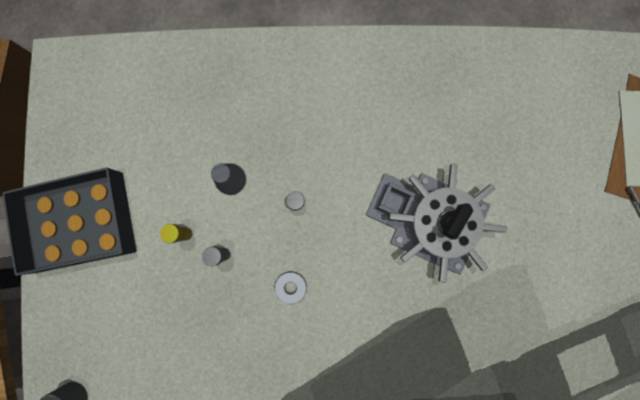

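View pics/scene0.png

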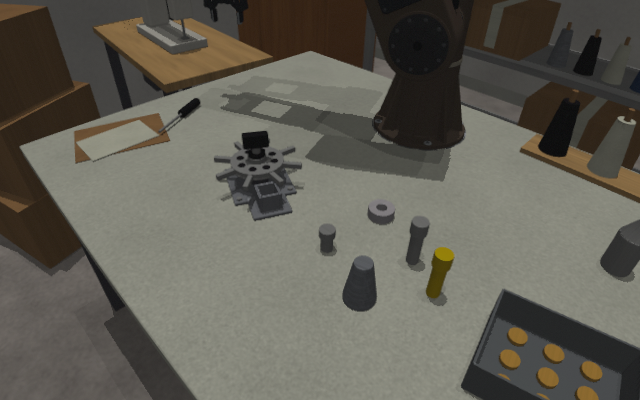

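Run:
```python
from h import *
T=pickle.load(open('pics/top0.pkl','rb'));S=pickle.load(open('pics/scene0.pkl','rb'))
a=cv2.resize(T['img'][150:290,360:510],None,fx=4,fy=4,interpolation=cv2.INTER_CUBIC)
cv2.imwrite('pics/crop_stand.png',a[:,:,::-1])
b=np.hstack([cv2.resize(T['img'][220:270,150:240],(540,300),interpolation=cv2.INTER_CUBIC)])
b2=cv2.resize(S['img'][205:305,390:465],(225,300),interpolation=cv2.INTER_CUBIC)
cv2.imwrite('pics/crop_pin.png',np.hstack([b,b2])[:,:,::-1])
for nm,c in (('top',T),('scene',S)):
    P=cloud(c); img=c['img'].astype(int)
    near=(np.hypot(P[...,0]-487,P[...,1]-310)<45)&(P[...,2]>60)
    top=near&(P[...,2]>99)
    print(nm,'head',top.sum(),P[top].mean(0),P[top].min(0),P[top].max(0), img[top].mean(0))
    # knob top
    k=(np.hypot(P[...,0]-549,P[...,1]+100)<60)&(P[...,2]>130)
    q=P[k]; (cx,cy),(w,h),an=cv2.minAreaRect(q[:,:2].astype(np.float32))
    print('knob',k.sum(),q.mean(0),(cx,cy),(w,h),an)
    if nm=='top': 
        k=(np.hypot(P[...,0]-549,P[...,1]+100)<120)&(P[...,2]>60)&(P[...,2]<76)
        q=P[k]; r=np.hypot(q[:,0]-cx,q[:,1]-cy); th=np.degrees(np.arctan2(q[:,1]-cy,q[:,0]-cx))
        m=(r>72)
        C=np.exp(1j*np.radians(8*th[m])).mean(); print('lug phase mod45',np.degrees(np.angle(C))/8,abs(C))
        k=(np.hypot(P[...,0]-583,P[...,1]+12)<45)&(P[...,2]>42)&(P[...,2]<58)
        q=P[k].astype(np.float32); print('rim',len(q),q.mean(0),cv2.minAreaRect(q[:,:2]))
        k=(np.hypot(P[...,0]-583,P[...,1]+12)<30)&(P[...,2]<16); print('floor',k.sum(),np.nanmean(P[k],0))
```

```text
top head 300 [487.63184143 317.42950672 103.36147173] [470.62957861 300.42686268  99.39731153] [503.51037826 334.45002577 107.52283191] [123.5        126.49666667 124.67666667]
knob 476 [ 542.93810657 -101.45458796  136.64567084] (543.4694213867188, -103.14599609375) (22.826404571533203, 60.14093017578125) 57.9847297668457
lug phase mod45 -7.111528961431273 0.9451473809840545Traceback (most recent call last):
  File "<stdin>", line 23, in <module>
cv2.error: OpenCV(4.12.0) /io/opencv/modules/imgproc/src/convhull.cpp:143: error: (-215:Assertion failed) total >= 0 && (depth == CV_32F || depth == CV_32S) in function 'convexHull'
```

View pics/crop_stand.png

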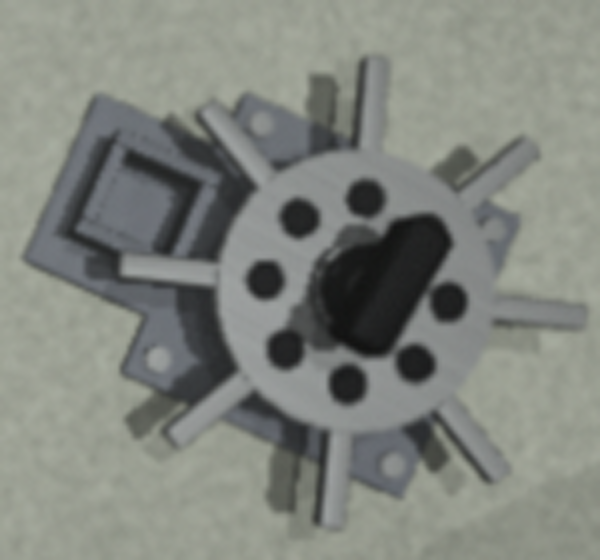

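View pics/crop_pin.png

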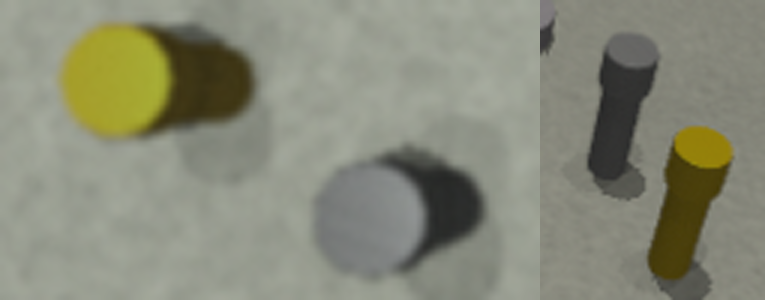

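The top view shows the grey tall pin at (212,256), the yellow look-alike at (171,234), and the short pin at (294,201). The cone is at (228,178) and the bush at (291,288). The grey one at (212,256) fits: it has a head, is 105 mm tall and isn't yellow, and the crop confirms this. Next I'll measure the stand.

```bash
python3 - <<'E'
from h import *
np.set_printoptions(linewidth=220,suppress=True)
T=pickle.load(open('pics/top0.pkl','rb'));S=pickle.load(open('pics/scene0.pkl','rb'))
P=cloud(T)
print(P[178:226:2,364:424:3,2].round(0))
P2=cloud(S)
m=(np.abs(P2[...,0]-590)<60)&(np.abs(P2[...,1]+5)<60)
print('scene z hist',np.histogram(P2[m][:,2],bins=range(-5,90,5)))
for nm,c,Q in (('t',T,P),('s',S,P2)):
    m=(np.hypot(Q[...,0]-585,Q[...,1]+10)<55)&(abs(Q[...,2]-50)<5)
    q=Q[m].astype(np.float32)
    if len(q): print(nm,len(q),q.mean(0),cv2.minAreaRect(np.ascontiguousarray(q[:,:2])))
    k=(np.hypot(Q[...,0]-549,Q[...,1]+100)<60)&(Q[...,2]>130);q=Q[k].astype(np.float32); print('knob',len(q),q.mean(0),cv2.minAreaRect(np.ascontiguousarray(q[:,:2])))
    near=(np.hypot(Q[...,0]-487,Q[...,1]-315)<30)&(Q[...,2]>99);print('head',near.sum(),Q[near].mean(0))
# disc circle via depth
m=(np.hypot(P[...,0]-545,P[...,1]+102)<62)&(abs(P[...,2]-68)<4); print('disc z',P[m][:,2].mean())
E
python3 - <<'E'
import cv2
a=cv2.imread('pics/scene0.png')[120:225,205:315]
cv2.imwrite('pics/crop_s2.png',cv2.resize(a,None,fx=5,fy=5,interpolation=cv2.INTER_CUBIC))
E
```

```text
[[-2.  1. -3.  1.  1. -2.  6.  5.  7.  8.  4. -1. -1. -0. -2. 61. 65. 66.  2.  7.]
 [-2. -0. -1. -2. -1.  0.  7.  9.  4.  7.  8.  5.  7. -0.  0. -2. 64. 64. 67.  6.]
 [-1. -2.  0. -2.  1. -0.  3.  9.  6.  6.  7.  6.  7.  4.  1. -0. 61. 64. 69.  6.]
 [-4. -0.  1. -1. -4.  2.  6.  6. 37. 52. 46.  7.  4.  5.  8.  4. -4. 66. 64. 64.]
 [-0. -3. -2. -2. -1.  7.  6.  9. 48. 48. 48. 50.  6.  7.  5.  5.  4. 60. 65. 66.]
 [-3. -3.  0.  0. -2.  6.  7. 12. 49. 27. 43. 50. 50. 47.  8.  8.  6.  6. 65. 66.]
 [-1. -2. -3. -4.  7.  5.  6. 32. 49.  6. 23. 32. 49. 48. 50.  7.  6.  8. 57. 69.]
 [-3. -1. -2.  1.  6.  6.  6. 50. 50.  7.  8. 12. 28. 43. 48. 48. 46.  7.  4. 63.]
 [ 1. -3. -2. -4.  4.  6.  7. 47. 49.  5.  4. nan  6. 22. 37. 50. 48. 49.  9. 58.]
 [ 2. -1. -3. -0.  8.  9. 26. 49.  3.  7.  8.  8.  8.  7. 14. 34. 47.  7.  7.  6.]
 [-2. -1. -1.  8.  6.  6. 44. 49.  7.  5.  8.  5.  9.  3.  7. 46. 49.  4.  7.  6.]
 [-3. -2. -2.  5.  7.  3. 49. 46.  7.  6.  7.  5.  9.  9. 17. 49. 49.  7.  7. 54.]
 [-3. -2. -0.  7. 11. 19. 48.  6.  3.  7.  5.  6.  6.  7. 30. 47.  8.  8.  9. 65.]
 [-2. -4.  4.  6.  6.
[... 1081 characters left out ...]
80, 85]))
t 362 [588.5587   -14.058528  48.776123] ((587.2598266601562, -23.14242935180664), (71.11492156982422, 71.42011260986328), 65.0921630859375)
knob 476 [ 542.93823  -101.454605  136.64572 ] ((543.4694213867188, -103.14599609375), (22.826404571533203, 60.14093017578125), 57.9847297668457)
head 300 [487.63184143 317.42950672 103.36147173]
s 268 [588.65063  -10.96226   50.400753] ((593.46875, -21.871906280517578), (67.53215026855469, 73.04480743408203), 65.18130493164062)
knob 207 [547.98914 -97.44798 137.4075 ] ((545.3490600585938, -100.90383911132812), (26.282012939453125, 57.37071228027344), 56.00758361816406)
head 214 [491.3697183  320.19615685 105.89043655]
disc z 66.78445542337512
```

View pics/crop_s2.png

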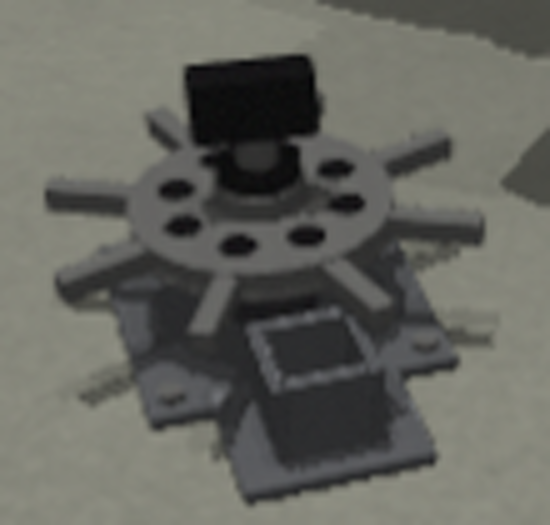

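```bash
cat > fit.py <<'E'
from h import *
from scipy.optimize import minimize
def fitall(c):
    Q=cloud(c); o={}
    m=(np.hypot(Q[...,0]-590,Q[...,1]+10)<48)&(abs(Q[...,2]-49.5)<3); q=Q[m]
    def cost(p):
        a=np.radians(p[2]);d=q[:,:2]-p[:2]; u=d@[np.cos(a),np.sin(a)];v=d@[-np.sin(a),np.cos(a)]
        e=np.abs(np.maximum(abs(u),abs(v))-22.5)
        return np.minimum(np.maximum(e-3,0)**2+.05*e**2,30).mean()
    b=min((minimize(cost,[x,y,65],method='Nelder-Mead') for x in (580,588,596) for y in(-20,-12,-4)),key=lambda r:r.fun)
    o['pocket']=b.x; o['c']=b.fun
    k=(np.hypot(Q[...,0]-547,Q[...,1]+101)<60)&(Q[...,2]>132)
    p=Q[k][:,:2]; 
    def ck(s):
        a=np.radians(s[2]);d=p-s[:2];u=abs(d@[np.cos(a),np.sin(a)])-30;v=abs(d@[-np.sin(a),np.cos(a)])-11
        return (np.maximum(u,0)**2+np.maximum(v,0)**2).mean()+.002*((d.mean(0))**2).sum()
    o['knob']=minimize(ck,[545,-102,-33],method='Nelder-Mead').x
    # wheel: disc + lugs at z 66
    k=(np.hypot(Q[...,0]-547,Q[...,1]+101)<125)&(abs(Q[...,2]-66.5)<4); w=Q[k][:,:2]
    def cw(s):
        d=w-s[:2];r=np.hypot(*d.T);a=np.arctan2(d[:,1],d[:,0])-np.radians(s[2])
        a=(a+np.pi/8)%(np.pi/4)-np.pi/8
        e=np.maximum(abs(r*np.sin(a))-6,0); e2=np.maximum(r-108,0)
        e=np.where(r<64,0,np.minimum(e,np.maximum(r-64,0)))
        return np.minimum(e**2+e2**2,50).mean()+.002*e.mean()
    b=min((minimize(cw,[x,-102,z],method='Nelder-Mead') for x in(541,547) for z in (-15,-7,0,8)),key=lambda r:r.fun)
    o['wheel']=b.x;o['cw']=b.fun
    return o
if __name__=='__main__':
    for n in('top0','scene0'):
        o=fitall(pickle.load(open(f'pics/{n}.pkl','rb'))); print(n,o)
        d=o['pocket'][:2]-o['knob'][:2]; print(np.hypot(*d),np.degrees(np.arctan2(d[1],d[0])))
E
python3 fit.py
```

```text
top0 {'pocket': array([586.14028399, -12.30251611,  65.26514165]), 'c': np.float64(0.6245789999543119), 'knob': array([ 543.29043883, -102.53703559,  -31.38434344]), 'wheel': array([ 543.74578397, -103.16174901,   -7.15024076]), 'cw': np.float64(0.002559292414135489)}
99.89183018578349 64.5982667742266
scene0 {'pocket': array([587.43721506, -11.27805836,  64.88476224]), 'c': np.float64(0.8196304736831127), 'knob': array([545.82583237, -99.88572406, -34.45044672]), 'wheel': array([ 545.3607433 , -100.06226475,   -7.14206276]), 'cw': np.float64(0.03285833473863667)}
97.89190768545242 64.84460215218566
```

Emit:
apply_moves([
  [[0,0,0],-0.175,100],
  [[0,0,0],-0.175,100],
  [[0,0,0],-0.175,100],
  [[0,0,0],-0.175,100],
  [[0.047,0.0044,0],0,100],
  [[0.047,0.0044,0],0,100],
  [[0.047,0.0044,0],0,100],
  [[0.047,0.0044,0],0,100],
  [[0.047,0.0044,0],0,100],
  [[0.047,0.0044,0],0,100],
  [[0.047,0.0044,0],0,100],
  [[0.047,0.0044,0],0,100],
], grip_force=60)

```text
t: 2.0
tcp_pos: [464.7, -263.1, 231.5]
eef_rot: [0.0, 0.844, 0.537, 0.0]
contact_force: [0.7, -0.3, 0.4]
finger_gap: 1.001
```

```bash
cat > d.py <<'E'
import sys
from h import *
from scipy.spatial.transform import Rotation as Ro
s=manip.get_state(); q=s['eef_rot']; R=Ro.from_quat([q[1],q[2],q[3],q[0]]).as_matrix()
print('t',s['t'],'tcp',s['tcp_pos'].round(1),'yawx',np.degrees(np.arctan2(R[1,0],R[0,0])).round(2),'gap',round(s['finger_gap'],3),'F',s['contact_force'].round(1),'M',s['moment'].round(2),'q',s['qpos'].round(2))
if len(sys.argv)>3: print('shift',(R.T@(np.array([float(a) for a in sys.argv[1:4]])-s['tcp_pos'])).round(1))
E
python3 d.py 489 318.5 200
```

```text
t 2.0 tcp [ 464.7 -263.1  231.5] yawx 64.9 gap 1.001 F [ 0.7 -0.3  0.4] M [ 0.01 -0.   -0.05] q [-0.57  0.32  1.86  0.    0.96 -0.13]
shift [ 537.  -224.7   31.4]
```

Emit:
apply_moves([
  [[0.0447,-0.0187,0],0,100],
  [[0.0447,-0.0187,0],0,100],
  [[0.0447,-0.0187,0],0,100],
  [[0.0447,-0.0187,0],0,100],
  [[0.0447,-0.0187,0],0,100],
  [[0.0447,-0.0187,0],0,100],
  [[0.0447,-0.0187,0],0,100],
  [[0.0447,-0.0187,0],0,100],
  [[0.0447,-0.0187,0],0,100],
  [[0.0447,-0.0187,0],0,100],
  [[0.0447,-0.0187,0.01],0,100],
  [[0,0,0.02],0,100],
])

```text
t: 3.5
tcp_pos: [486.8, 271.4, 201.6]
eef_rot: [-0.0, 0.843, 0.538, 0.001]
contact_force: [0.2, -0.4, -0.6]
finger_gap: 1.003
```

```bash
python3 - <<'E'
from h import *
for n in('top','scene'): shot(n,n+'1')
E
python3 d.py 489 318.5 71
python3 -c "
import cv2
a=cv2.imread('pics/top1.png')[180:330,130:330];b=cv2.imread('pics/scene1.png')[130:330,330:530]
import numpy as np
cv2.imwrite('pics/m1.png',np.hstack([cv2.resize(a,(400,300),interpolation=2),cv2.resize(b,(300,300),interpolation=2)]))"
```

```text
t 3.6 tcp [485.  268.3 199.6] yawx 64.99 gap 1.0 F [-0.8 -0.6 -0.1] M [0.04 0.03 0.02] q [ 0.45  0.38  1.85 -0.    0.91  0.89]
shift [ 47.5 -17.3 128.6]
```

View pics/m1.png

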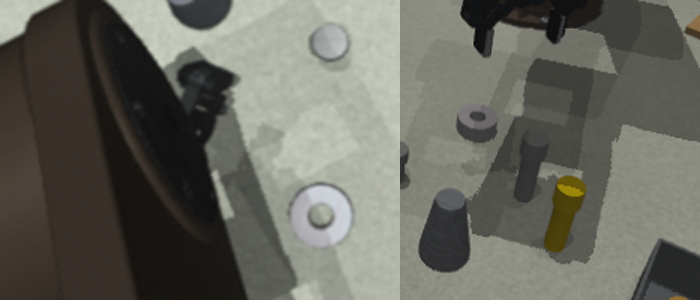

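Emit:
apply_moves([
  [[0.0237,-0.0086,0.02],0,100],
  [[0.0238,-0.0087,0.02],0,100],
  [[0,0,0.01],0,100],
  [[0,0,0],0,100],
])

```text
t: 4.1
tcp_pos: [490.4, 317.5, 151.1]
eef_rot: [0.0, 0.844, 0.537, -0.001]
contact_force: [0.5, -0.4, 0.6]
finger_gap: 0.998
```

```bash
python3 - <<'E'
from h import *
c=shot('scene','scene2')
cv2.imwrite('pics/m2.png',cv2.resize(c['img'][120:320,320:520,::-1],(600,600),interpolation=2))
E
python3 d.py 489 318.5 71
```

```text
t 4.15 tcp [490.7 317.5 151.7] yawx 64.87 gap 0.995 F [0.5 0.5 0.2] M [-0.01  0.09  0.02] q [ 0.52  0.48  1.83 -0.    0.83  0.96]
shift [ 0.2 -2.  80.7]
```

View pics/m2.png

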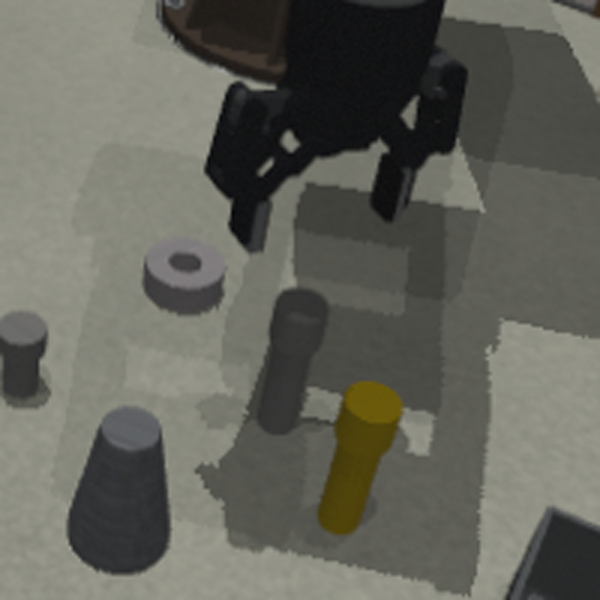

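The scene view shows the open fingers straddling the grey pin's axis. The crop tips are at (250,240) and (390,205), and the head top is at (300,297). I'll descend and grip.

Emit:
apply_moves([
  [[0,-0.0015,0.025],0,100],
  [[0,0,0.025],0,100],
  [[0,0,0.018],0,100],
  [[0,0,0.012],0,100],
  [[0,0,0],0,100],
  [[0,0,0],0,0],
  [[0,0,0],0,0],
  [[0,0,0],0,0],
  [[0,0,0],0,0],
  [[0,0,0],0,0],
  [[0,0,0],0,0],
])

```text
t: 5.52
tcp_pos: [489.6, 319.3, 72.0]
eef_rot: [-0.0, 0.844, 0.537, 0.0]
contact_force: [-1.7, 0.9, 7.6]
finger_gap: 0.381
```

```bash
python3 d.py 489 318.5 190
```

```text
t 5.525 tcp [489.6 319.3  72. ] yawx 64.91 gap 0.381 F [-1.7  0.9  7.6] M [0.11 0.33 0.04] q [0.53 0.59 1.88 0.   0.67 0.96]
shift [  -0.9   -0.2 -118. ]
```

Emit:
apply_moves([
  [[0,0,-0.01],0,0],
  [[0,0,-0.02],0,0],
  [[0,0,-0.03],0,0],
  [[0,0,-0.03],0,0],
  [[0,0,-0.03],0,0],
  [[0,0,0],0,0],
], grip_force=80)

```text
t: 6.28
tcp_pos: [490.4, 319.7, 193.5]
eef_rot: [0.0, 0.844, 0.537, 0.002]
contact_force: [-0.4, 0.4, -5.9]
finger_gap: 0.378
```

```bash
python3 - <<'E'
from h import *
c=shot('scene','scene3')
cv2.imwrite('pics/m3.png',cv2.resize(c['img'][80:280,320:520,::-1],(600,600),interpolation=2))
E
python3 d.py 586.8 -11.8 190
```

```text
t 6.325 tcp [489.6 319.1 191.8] yawx 64.9 gap 0.381 F [ 0.5 -1.  -6.2] M [0.03 0.01 0.01] q [ 0.53  0.43  1.79 -0.    0.92  0.96]
shift [-258.5  228.4    1.7]
```

View pics/m3.png

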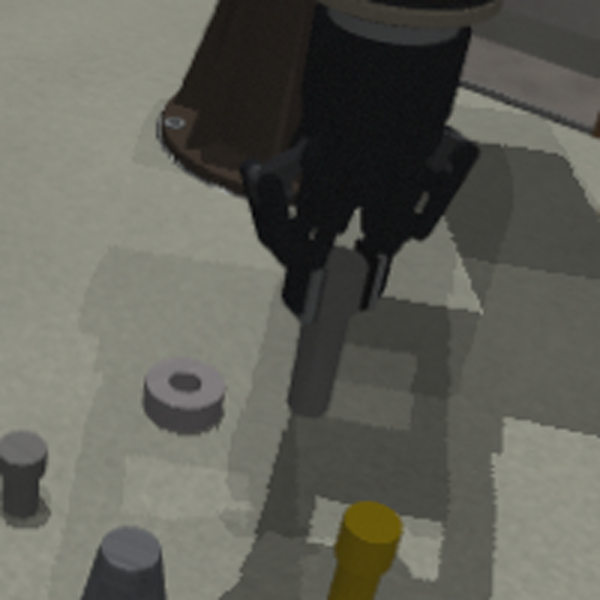

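The pin is in the grip, upright, with its foot at crop (310,405), and it weighs about 6 N. I'll carry it over to the pocket.

Emit:
apply_moves([
  [[-0.0215,0.019,0],0,0],
  [[-0.0215,0.019,0],0,0],
  [[-0.0215,0.019,0],0,0],
  [[-0.0215,0.019,0],0,0],
  [[-0.0215,0.019,0],0,0],
  [[-0.0215,0.019,0],0,0],
  [[-0.0215,0.019,0],0,0],
  [[-0.0215,0.019,0],0,0],
  [[-0.0215,0.019,0],0,0],
  [[-0.0215,0.019,0],0,0],
  [[-0.0215,0.019,0],0,0],
  [[-0.0215,0.019,0],0,0],
])

```text
t: 7.82
tcp_pos: [585.6, -12.2, 189.5]
eef_rot: [-0.001, 0.844, 0.537, -0.001]
contact_force: [0.6, -0.3, -6.5]
finger_gap: 0.381
```

Emit:
apply_moves([
  [[0,0,0],0,0],
  [[0,0,0],0,0],
])

```text
t: 8.07
tcp_pos: [585.5, -11.0, 190.1]
eef_rot: [-0.001, 0.844, 0.536, -0.001]
contact_force: [0.3, 0.5, -5.1]
finger_gap: 0.379
```

```bash
python3 d.py 586.8 -11.8 190
```

```text
t 8.075 tcp [585.5 -11.  190.1] yawx 64.88 gap 0.379 F [ 0.3  0.5 -5.1] M [ 0.08 -0.02  0.06] q [-0.07  0.44  1.79  0.    0.92  0.37]
shift [-0.1  1.5  0.1]
```

Emit:
apply_moves([
  [[0,0.0015,0.02],0,0],
  [[0,0,0.02],0,0],
  [[0,0,0.015],0,0],
  [[0,0,0],0,0],
  [[0,0,0],0,0],
])

```text
t: 8.7
tcp_pos: [588.1, -11.7, 136.8]
eef_rot: [0.0, 0.844, 0.537, 0.0]
contact_force: [0.4, -0.3, -5.4]
finger_gap: 0.378
```

```bash
python3 - <<'E'
from h import *
c=shot('scene','scene4');d=shot('top','top4')
a=cv2.resize(c['img'][80:230,195:345],(400,400),interpolation=2);b=cv2.resize(d['img'][150:290,360:500],(400,400),interpolation=2)
cv2.imwrite('pics/m4.png',np.hstack([a,b])[:,:,::-1])
E
python3 d.py 586.8 -11.8 80
```

```text
t 8.8 tcp [588.3 -11.9 137.1] yawx 64.91 gap 0.377 F [-0.1 -0.3 -6.7] M [ 0.02 -0.03 -0.02] q [-0.07  0.5   1.83  0.    0.81  0.37]
shift [-0.6 -1.4 57.1]
```

View pics/m4.png

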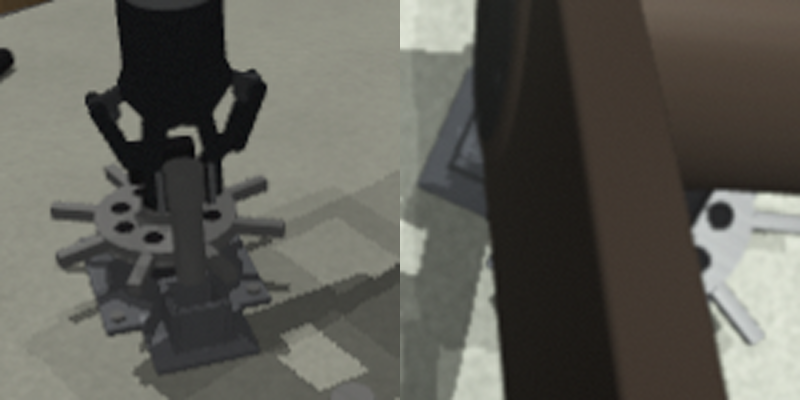

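The scene crop shows the pin's foot at about (195,300), over the pocket mouth at (165–235, 285–315) and between the lugs. I'll lower it.

Emit:
apply_moves([
  [[-0.0005,-0.001,0.01],0,0],
  [[0,0,0.01],0,0],
  [[0,0,0.01],0,0],
  [[0,0,0.01],0,0],
  [[0,0,0.005],0,0],
  [[0,0,0],0,0],
])

```text
t: 9.55
tcp_pos: [586.4, -12.0, 90.8]
eef_rot: [-0.0, 0.844, 0.537, -0.0]
contact_force: [0.7, -0.8, -5.4]
finger_gap: 0.375
```

```bash
python3 d.py 586.8 -11.8 80
```

```text
t 9.55 tcp [586.4 -12.   90.8] yawx 64.9 gap 0.375 F [ 0.7 -0.8 -5.4] M [ 0.02  0.01 -0.  ] q [-0.07  0.57  1.86  0.    0.71  0.37]
shift [ 0.3  0.3 10.8]
```

Emit:
apply_moves([
  [[0,0,0.004],0,0],
  [[0,0,0.003],0,0],
  [[0,0,0.002],0,0],
  [[0,0,0],0,0],
])

```text
t: 10.05
tcp_pos: [586.6, -12.0, 82.2]
eef_rot: [-0.0, 0.844, 0.537, -0.0]
contact_force: [0.8, 0.1, -5.5]
finger_gap: 0.379
```

```bash
python3 d.py 586.8 -11.8 80
```

```text
t 10.05 tcp [586.6 -12.   82.2] yawx 64.9 gap 0.379 F [ 0.8  0.1 -5.5] M [-0.01 -0.02  0.01] q [-0.07  0.58  1.87  0.    0.69  0.37]
shift [0.3 0.1 2.2]
```

Emit:
apply_moves([
  [[0,0,0.001],0,0],
  [[0,0,0.001],0,0],
  [[0,0,0.001],0,0],
  [[0,0,0],0,0],
])

```text
t: 10.55
tcp_pos: [586.9, -11.9, 80.1]
eef_rot: [0.0, 0.844, 0.537, 0.0]
contact_force: [-3.0, 0.5, 9.3]
finger_gap: 0.377
```

```bash
python3 d.py 586.8 -11.8 80
```

```text
t 10.55 tcp [586.9 -11.9  80.1] yawx 64.9 gap 0.377 F [-3.   0.5  9.3] M [0.14 0.68 0.05] q [-0.07  0.58  1.87  0.    0.69  0.37]
shift [ 0.1 -0.2  0.1]
```

The pin has touched the floor at the expected height. I'll release it and rise.

Emit:
apply_moves([
  [[0,0,0],0,60],
  [[0,0,0],0,80],
  [[0,0,0],0,80],
  [[0,0,0],0,80],
  [[0,0,-0.01],0,80],
  [[0,0,-0.03],0,80],
  [[0,0,-0.04],0,80],
  [[0,0,-0.04],0,100],
  [[-0.03,0,0],-0.16,100],
  [[0,0,0],-0.16,100],
  [[0,0,0],0,100],
])

```text
t: 11.92
tcp_pos: [574.0, -39.3, 200.1]
eef_rot: [0.0, 0.748, 0.664, 0.0]
contact_force: [-0.5, 0.2, 0.8]
finger_gap: 0.997
```

```bash
python3 - <<'E'
from h import *
c=shot('scene','scene5');d=shot('top','top5')
a=cv2.resize(c['img'][80:230,195:345],(400,400),interpolation=2);b=cv2.resize(d['img'][150:290,360:500],(400,400),interpolation=2)
cv2.imwrite('pics/m5.png',np.hstack([a,b])[:,:,::-1])
from fit import fitall
print(fitall(c))
Q=cloud(c); m=(np.hypot(Q[...,0]-588,Q[...,1]+11)<35)&(Q[...,2]>105)&(Q[...,2]<120);print(m.sum(),Q[m].mean(0))
E
python3 d.py 544.5 -101.5 180
```

```text
{'pocket': array([587.50944752, -11.46015882,  64.66794609]), 'c': np.float64(4.915779921487323), 'knob': array([542.03821889, -88.01032876, -52.14462866]), 'wheel': array([ 545.19148377, -100.50397181,   -7.2449172 ]), 'cw': np.float64(1.5395441915113806)}
156 [589.09972021  -8.53349418 112.41616736]
t 12.025 tcp [574.1 -39.  199.6] yawx 83.02 gap 0.999 F [ 0.  -0.3 -0. ] M [-0.   -0.03 -0.02] q [-0.12  0.41  1.8   0.    0.93  0.  ]
shift [-65.6 -21.8  19.6]
```

View pics/m5.png

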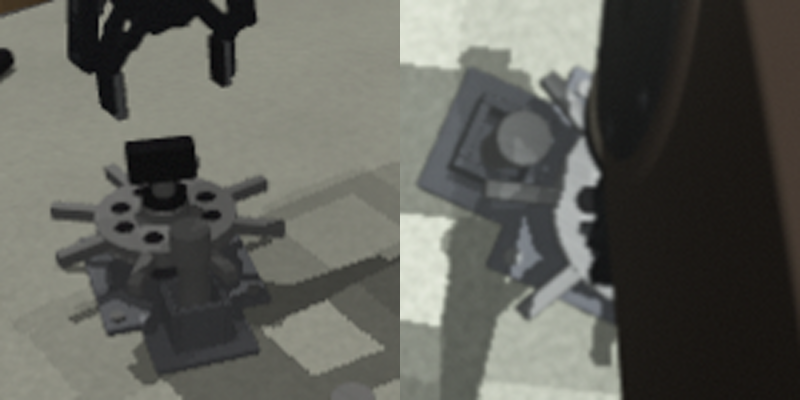

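The scene crop shows the pin standing in the pocket at (195,250), with its head top at about 112 mm. The knob bar is at (160,160). I'll go to the knob.

Emit:
apply_moves([
  [[-0.033,-0.011,0],0,100],
  [[-0.033,-0.011,0],0,100],
  [[0,0,0.01],-0.16,100],
  [[0,0,0.01],-0.16,100],
  [[0,0,0],-0.16,100],
  [[0,0,0],-0.16,100],
  [[0,0,0],-0.16,100],
  [[0,0,0],-0.16,100],
  [[0,0,0],-0.16,100],
  [[0,0,0],0,100],
])

```text
t: 13.28
tcp_pos: [544.4, -101.8, 179.3]
eef_rot: [-0.0, 0.282, 0.959, 0.0]
contact_force: [-0.2, 0.4, 1.4]
finger_gap: 0.997
```

```bash
python3 - <<'E'
from h import *
c=shot('scene','scene6')
cv2.imwrite('pics/m6.png',cv2.resize(c['img'][80:230,195:345,::-1],(600,600),interpolation=2))
E
python3 d.py 544.5 -102 102
```

```text
t 13.325 tcp [ 544.4 -101.9  179.3] yawx 147.11 gap 0.999 F [0.6 0.3 0.4] M [ 0.03  0.01 -0.04] q [-0.24  0.41  1.87  0.    0.86 -1.24]
shift [-0.2 -0.1 77.3]
```

View pics/m6.png

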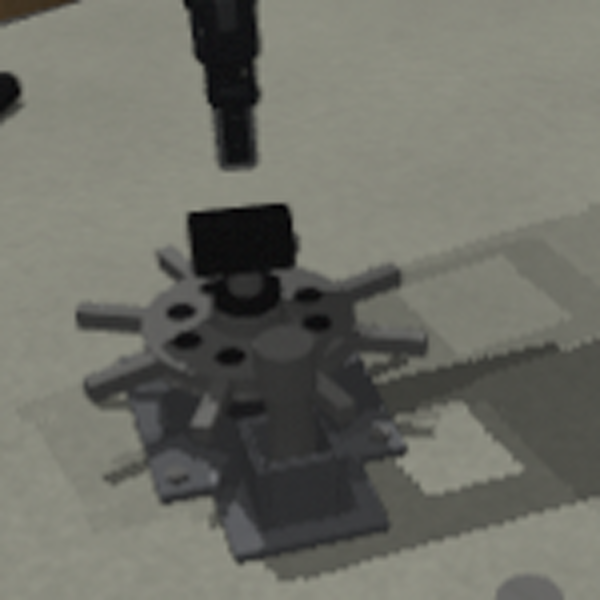

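Emit:
apply_moves([
  [[0,0,0.01],0,70],
  [[0,0,0.02],0,70],
  [[0,0,0.02],0,70],
  [[0,0,0.018],0,70],
  [[0,0,0.007],0,70],
  [[0,0,0],0,70],
  [[0,0,0],0,0],
  [[0,0,0],0,0],
  [[0,0,0],0,0],
  [[0,0,0],0,0],
  [[0,0,0],0,0],
], grip_force=40)

```text
t: 14.7
tcp_pos: [544.1, -102.8, 105.1]
eef_rot: [0.0, 0.281, 0.96, -0.0]
contact_force: [-5.8, -7.7, 9.4]
finger_gap: 0.252
```

```bash
python3 d.py 544.5 -102 102
```

```text
t 14.7 tcp [ 544.1 -102.8  105.1] yawx 147.41 gap 0.252 F [-5.8 -7.7  9.4] M [-1.11  0.85 -0.03] q [-0.24  0.51  1.93 -0.    0.7  -1.24]
shift [0.1 0.9 3.1]
```

Emit:
apply_moves([
  [[0,-0.001,0],0,0],
  [[0,0,0],0,0],
  [[0,0,0],0.05,0],
  [[0,0,0],0.1,0],
  [[0,0,0],0.1,0],
  [[0,0,0],0.1,0],
  [[0,0,0],0.1,0],
  [[0,0,0],0,0],
])

```text
t: 15.7
tcp_pos: [544.1, -102.9, 105.1]
eef_rot: [0.001, 0.488, 0.873, 0.0]
contact_force: [-2.6, 1.3, 7.2]
finger_gap: 0.254
```

```bash
python3 d.py 544.1 -102.8 105
python3 - <<'E'
from h import *
c=shot('scene','scene7')
cv2.imwrite('pics/m7.png',cv2.resize(c['img'][80:230,195:345,::-1],(600,600),interpolation=2))
E
```

```text
t 15.7 tcp [ 544.1 -102.9  105.1] yawx 121.52 gap 0.254 F [-2.6  1.3  7.2] M [0.26 0.14 0.  ] q [-0.24  0.51  1.93  0.    0.7  -0.79]
shift [0.1 0.  0.1]
```

View pics/m7.png

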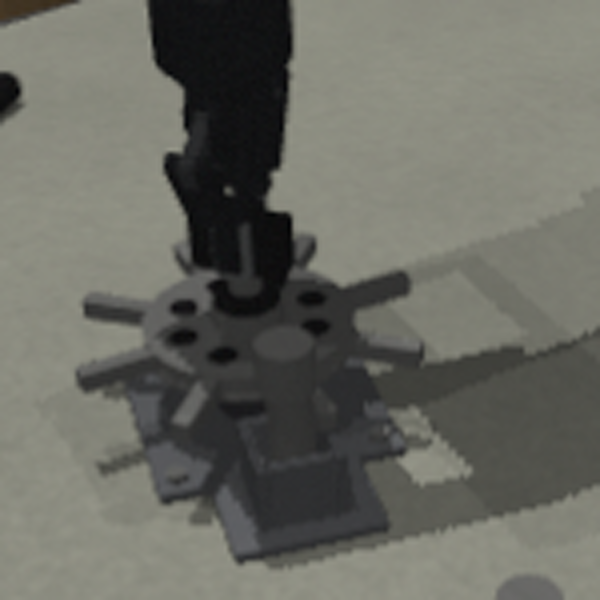

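The view shows the wheel turned a few degrees clockwise, so the lug is now against the pin, and the pin is still upright at (285,390). I'll turn through the rest.

Emit:
apply_moves([
  [[0,0,0],0.1,0],
  [[0,0,0],0.1,0],
  [[0,0,0],0.1,0],
  [[0,0,0],0.1,0],
  [[0,0,0],0.1,0],
  [[0,0,0],0.1,0],
  [[0,0,0],0.1,0],
  [[0,0,0],0.1,0],
  [[0,0,0],0.1,0],
  [[0,0,0],0,0],
  [[0,0,0],0,0],
])

```text
t: 17.12
tcp_pos: [544.2, -103.0, 105.1]
eef_rot: [0.0, 0.819, 0.574, 0.0]
contact_force: [-1.9, 1.5, 6.5]
finger_gap: 0.25
```

```bash
python3 d.py 544.1 -102.9 105
python3 - <<'E'
from h import *
c=shot('scene','scene8')
cv2.imwrite('pics/m8.png',cv2.resize(c['img'][80:230,195:345,::-1],(600,600),interpolation=2))
E
```

```text
t 17.125 tcp [ 544.2 -103.   105.1] yawx 70.05 gap 0.25 F [-1.9  1.5  6.5] M [-0.02  0.14 -0.02] q [-0.24  0.51  1.93  0.    0.7   0.11]
shift [ 0.  -0.1  0.1]
```

View pics/m8.png

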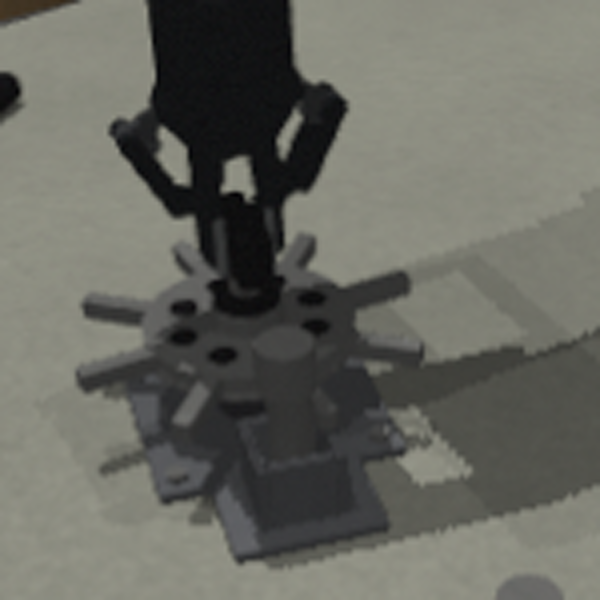

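The wheel is unchanged and the knob has turned 77.4°. I'll release it and retreat.

Emit:
apply_moves([
  [[0,0,0],0,60],
  [[0,0,0],0,70],
  [[0,0,0],0,70],
  [[0,0,0],0,70],
  [[0,0,-0.01],0,70],
  [[0,0,-0.03],0,70],
  [[0,0,-0.04],0,70],
  [[0,0,-0.04],0,70],
  [[-0.04,0,0],0,70],
  [[-0.04,0,0],0,70],
  [[-0.04,0,0],0,70],
  [[-0.04,0,0],0,70],
])

```text
t: 18.68
tcp_pos: [488.7, -254.5, 225.1]
eef_rot: [0.0, 0.819, 0.574, 0.0]
contact_force: [1.0, -0.1, -0.1]
finger_gap: 0.695
```

Emit:
apply_moves([
  [[-0.04,0.02,0],0,70],
  [[-0.04,0.02,0],0,70],
  [[-0.02,0.01,0],0,70],
  [[0,0,0],0,70],
  [[0,0,0],0,70],
])

```text
t: 19.3
tcp_pos: [501.9, -363.3, 224.3]
eef_rot: [-0.0, 0.819, 0.574, -0.0]
contact_force: [-0.9, 0.1, -0.6]
finger_gap: 0.7
```

```bash
python3 - <<'E'
from h import *
c=shot('scene','scene9');d=shot('top','top9')
a=cv2.resize(c['img'][80:230,195:345],(400,400),interpolation=2);b=cv2.resize(d['img'][150:290,360:500],(400,400),interpolation=2)
cv2.imwrite('pics/m9.png',np.hstack([a,b])[:,:,::-1])
from fit import fitall
import scipy.optimize
for n,x in (('s',c),('t',d)):
    o=fitall(x);print(n,o)
    Q=cloud(x); m=(np.hypot(Q[...,0]-588,Q[...,1]+11)<35)&(Q[...,2]>107)&(Q[...,2]<120);print('head',m.sum(),Q[m].mean(0))
    k=(np.hypot(Q[...,0]-545,Q[...,1]+102)<45)&(Q[...,2]>131);print('knob',cv2.minAreaRect(np.ascontiguousarray(Q[k][:,:2].astype(np.float32))))
E
python3 d.py
```

```text
s {'pocket': array([587.19092312, -11.55355207,  65.84529124]), 'c': np.float64(5.319035266123412), 'knob': array([ 547.71276435,  -99.79962853, -108.394016  ]), 'wheel': array([ 546.95257756, -101.19060373,  -13.65528114]), 'cw': np.float64(1.2492609060690174)}
head 147 [588.77630754  -8.70884326 112.93490273]
knob ((547.2537841796875, -99.95585632324219), (60.50324249267578, 21.4681396484375), 71.54586029052734)
t {'pocket': array([585.92513314, -12.22788407,  64.56100128]), 'c': np.float64(1.1099854344627398), 'knob': array([ 543.63599833, -102.85905048, -110.26803315]), 'wheel': array([ 543.74385805, -103.04471706,  -13.37348469]), 'cw': np.float64(0.0029102397060446336)}
head 307 [585.14231885 -12.68720218 111.47171465]
knob ((543.615234375, -102.98562622070312), (60.82126998901367, 22.30481719970703), 69.89653015136719)
t 19.4 tcp [ 502.1 -363.2  224.4] yawx 70.11 gap 0.698 F [0.9 0.2 0. ] M [-0.01 -0.02  0.02] q [-0.68  0.44  1.68  0.    1.02 -0.33]
```

View pics/m9.png

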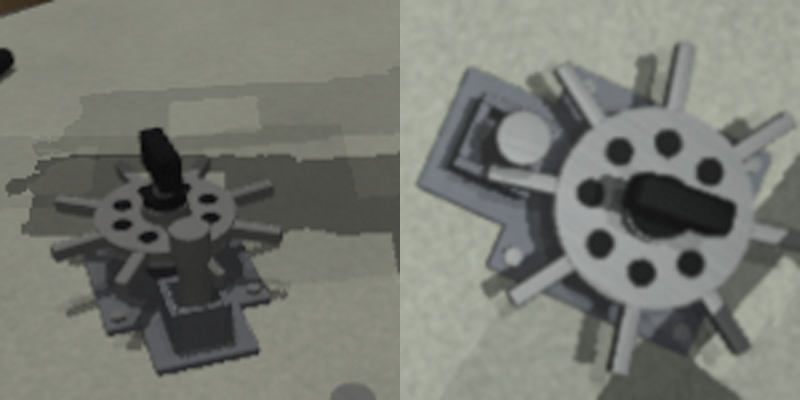

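The pin is standing in the pocket with its head top at 111–113 mm. The knob went from −32° to −110°, about 78°. The wheel turned only 6.2°, so the clutch advanced about 1.25 rad. The robot is clear, so I'm handing in.

```bash
python3 -c "
from rig import manip
print(manip.sign_off())"
```

```text
the job is handed in; nothing more can be done
None
```

I stood the tall grey stop pin in the stand's pocket and let go. Then I gripped the bar knob, turned it about 77° clockwise from above, let go and moved the arm clear. The job was handed in at about 19.4 s; the sign-off gave no verdict.

**Last checks:**
- **Pin:** it stands upright in the pocket. Its head top measured 111–113 mm above the bench, against an expected 113 mm.
- **Knob and wheel:** in the top camera the bar went from about −32° to −110°, while the wheel turned only about 6° before its lug met the pin. The clutch therefore advanced about 1.25 rad, well past the 0.6 needed.
- **Forces:** every reading I took during the job stayed under 15 N.

**Disagreement:** the two cameras differed by 2–4 mm on positions. I used averages and corrected the knob position by feel. It was within the clearances and had no visible effect.

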